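# Pack the press wedges head to tail in their tray

## Task

The hand press's wooden support wedges belong in the low steel tray, and one of them is already in it. Lay the three loose wedges in beside it, alternately head to tail (thick end next to thin end), so that all four lie flat on the tray floor and fill it. Leave the first wedge in its place at the end of the tray, the same way round, and do not disturb the skate plate, the wrench or the blue capsule.

Things in the scene. Friction and masses are not known exactly. Their poses are not given: they have to be found in the camera images.
- tray: low open steel tray fixed on the mat. Inside 98 mm (x) by 136 mm (y), walls 5 mm thick; rim 15 mm, floor 3 mm above its underside. Origin: centre of underside; z up. Its four wedges lie side by side along y, lengths along x, origins 31 mm apart when touching; play in all: 12 mm along y, 8 mm along x. Mat surface 3 mm above the table
- wedge0: wooden wedge, at the start in the tray, parallel to it, 0-2 mm off its -y wall, thin end to tray +x, lengthwise within 2 mm of centre. Plan: 90 mm long, one long side straight and square to the ends, the other slanting, width 40 (thick end) to 22 mm (thin end); 22 mm high. x to the thin end, y to the slanted side, z up. Straight side at y -15.5; slanted at +6.5 (thin end), +24.5 mm (thick end); ends at x +-45
- wedge0_thin (a point): middle of the thin end face of the wedge of that name (in its frame x +45, y -4.5, z +11 mm)
- wedge1: same wedge as wedge0, loose and flat on the mat ahead of the robot or to its right, any way round; about 60 g. On top of every wedge stands a grip tab: 14 mm along x, 18 mm along y, 36 mm tall (top 58 mm above the underside). Origin, same frame for all: on the underside straight below the tab's middle, halfway along the length, 15.5 mm from the straight side
- wedge1_thin (a point): middle of the thin end face of the wedge of that name (in its frame x +45, y -4.5, z +11 mm)
- wedge2: same wedge as wedge0, loose and flat on the mat ahead of the robot or to its right, any way round; about 60 g. On top of every wedge stands a grip tab: 14 mm along x, 18 mm along y, 36 mm tall (top 58 mm above the underside). Origin, same frame for all: on the underside straight below the tab's middle, halfway along the length, 15.5 mm from the straight side
- wedge2_thin (a point): middle of the thin end face of the wedge of that name (in its frame x +45, y -4.5, z +11 mm)
- wedge3: same wedge as wedge0, loose and flat on the mat ahead of the robot or to its right, any way round; about 60 g. On top of every wedge stands a grip tab: 14 mm along x, 18 mm along y, 36 mm tall (top 58 mm above the underside). Origin, same frame for all: on the underside straight below the tab's middle, halfway along the length, 15.5 mm from the straight side
- wedge3_thin (a point): middle of the thin end face of the wedge of that name (in its frame x +45, y -4.5, z +11 mm)
- press: cast-iron hand press, a fixed obstacle to the left: base 200 x 130 mm, about 360 mm tall, long steel lever up to 430 mm high reaching beyond the base away from the robot; three brass adapters stand on its base. Origin: centre of its underside
- skate_plate: aluminium roller skate plate with two axles, 170 x 110 x 22 mm, lying loose; a bystander. Origin: centre of its underside
- wrench: steel combination wrench, 160 mm long, lying loose; a bystander. x along its length
- capsule: blue plastic cleaning capsule, an upright jar 64 mm across and 75 mm tall; a bystander. Origin: centre of its underside
Things that resemble listed ones, but are neither listed nor needed, are in the scene too. Leave any pink look-alike of the tray alone. Leave any orange look-alike of the wedge1 alone.

How it is judged (in metres and radians):
At the end, for the whole second after the job is handed in: All four wedges at rest on the tray floor (within 4 mm, tilt under 0.06 rad), centred lengthwise within 7 mm; wedge0 still by the -y wall, thin end to tray +x; the others follow it in any order, thin ends to -x, +x, -x, each place within the 12 mm play plus 3 mm (x of wedge0 in the frame of tray between -0.007 and 0.007 m and z of wedge0 in the frame of tray between 0 and 0.007 m and angle between each of wedge0, wedge1, wedge2, wedge3's own z axis and vertical below 0.06 rad and linear speed of each of wedge0, wedge1, wedge2, wedge3 below 0.02 m/s and y of wedge0 in the frame of tray between -0.0555 and -0.0375 m and x of wedge0_thin in the frame of tray above 0.03 m and x of wedge1 in the frame of tray between -0.007 and 0.007 m and z of wedge1 in the frame of tray between 0 and 0.007 m and ((y of wedge1 in the frame of tray between -0.0245 and -0.0065 m and x of wedge1_thin in the frame of tray below -0.03 m) or (y of wedge1 in the frame of tray between 0.0065 and 0.0245 m and x of wedge1_thin in the frame of tray above 0.03 m) or (y of wedge1 in the frame of tray between 0.0375 and 0.0555 m and x of wedge1_thin in the frame of tray below -0.03 m)) and x of wedge2 in the frame of tray between -0.007 and 0.007 m and z of wedge2 in the frame of tray between 0 and 0.007 m and ((y of wedge2 in the frame of tray between -0.0245 and -0.0065 m and x of wedge2_thin in the frame of tray below -0.03 m) or (y of wedge2 in the frame of tray between 0.0065 and 0.0245 m and x of wedge2_thin in the frame of tray above 0.03 m) or (y of wedge2 in the frame of tray between 0.0375 and 0.0555 m and x of wedge2_thin in the frame of tray below -0.03 m)) and x of wedge3 in the frame of tray between -0.007 and 0.007 m and z of wedge3 in the frame of tray between 0 and 0.007 m and ((y of wedge3 in the frame of tray between -0.0245 and -0.0065 m and x of wedge3_thin in the frame of tray below -0.03 m) or (y of wedge3 in the frame of tray between 0.0065 and 0.0245 m and x of wedge3_thin in the frame of tray above 0.03 m) or (y of wedge3 in the frame of tray between 0.0375 and 0.0555 m and x of wedge3_thin in the frame of tray below -0.03 m))); the robot touches nothing.
It fails at once if the skate plate is shifted by more than 30 mm (distance of skate_plate from where it was at the start of the episode above 0.03 m).
It fails at once if the wrench is shifted by more than 30 mm (distance of wrench from where it was at the start of the episode above 0.03 m).
It fails at once if the capsule is shifted by more than 30 mm (distance of capsule from where it was at the start of the episode above 0.03 m).
It also fails if it takes over 67 s, if anything falls off the work surface, if the arm or the gripper's body presses on something with over 40 N, if the wrist force passes 120 N, or if a joint passes its speed limit or range.

## Robot

A 7-joint arm with a two-finger parallel gripper is mounted at the origin on the work surface. World frame = base frame: x ahead of the robot, y to its left, z up, the work surface at z = 0. Lengths are in mm, angles in rad, forces in N, time in s.
With the tool pointing down it reaches from about 400 to 875 mm from the base axis. Payload 4.4 kg.
Tool frame: the origin (TCP) lies midway between the tips of the shut fingers; the grasp point (between the pads) lies 19 mm behind it; z points along the fingers, y is the line along which they close (so a half turn about z gives the same grasp; the last joint's range is limited). The gripper opens to 85 mm and grips with 20 to 120 N. Pads are 22 mm wide; open, the fingers measure 114 mm over their backs; the gripper's body (76 mm by 85 mm) begins 54 mm behind the grasp point. The pads swing forward as they close: fully open they stand 13 mm farther back than shut.
Start: joints at [1.06, 0.628, 0.038, 1.517, -0.027, 0.996, -0.02], TCP at [279.709, -586.755, 231.313] pointing down, gripper open.
Joint ranges: [-3.06, 3.06], [-0.37, 2.12], [-1.25, 1.32], [0.18, 2.47], [-1.1, 4.24], [0.23, 1.98], [-2.94, 2.94]. Speed limits (rad/s): [2.57, 2.57, 3.14, 3.14, 3.14, 3.14, 3.14].

## Interface

Orientations are given as [roll, pitch, yaw] about the fixed x, y, z axes, in that order (R = Rz(yaw) Ry(pitch) Rx(roll)).
In Python, from cell import ctrl gives the robot as it stands. The module is installed in compiled form; this text tells all that it offers.
- The arm moves only by the tool step_arm, never from a script. Its argument "commands" is one flat list of numbers, 7 for each row, row after row: the shift along the tool's x, y, z in cm, then the turn, a rotation vector about the tool's x, y, z in rad, then the opening, from 0 (shut) to 1 (fully open). A call has 1 to 10 rows; each row is the pose to reach, as a shift and turn from the pose commanded when the call began, along the tool's axes at that moment; what a row does not reach only later rows make up. A row lasts 1/10 s, in which the tool goes at most 50 mm and 8.59 degrees, less where a joint would pass 70% of its speed; a pose out of reach is approached as far as the arm can. A call with a gripper value outside its range is refused whole. The fingers move at their own pace and stop on an object; the grip force is fixed at half the most. Time passes only in rows, so rows that repeat a pose let the fingers close. It gives the time, the measured TCP pose, the force, the opening and the grip force at its end, in the units of the state.
- ctrl.read_state(): the state, without advancing time (a new reading comes with each control period).
- ctrl.get_image(name): name is "scene" or "top" or "wrist"; returns a dict with "image" (420x560x3 uint8, red, green, blue), "range_z" (420x560 float32, mm along the optical axis (not along the pixel's ray), 0 where there is no reading), "vfov" (degrees; the focal length in pixels is half the picture's height over the tangent of half this angle, whatever the lens; pixels are square), "cx", "cy" (the principal point, pixels), "D" ([k1, k2, p1, p2, k3] as OpenCV has them; the pictures are not rectified), "world_to_cam" (4x4, takes a point from world to camera coordinates). Camera axes: x right, y down, z forward; pixel columns grow to the right and rows downward; lengths in mm; the calibration is good to about 2 mm. A picture is of the moment at which its call begins.
- ctrl.finish_job(): hands the job in; it is judged then, once.
The state is a dict: "clock": time; "qpos": joint angles; "qd": joint speeds; "tau": joint torques, N m; "eef_pos": TCP position; "tool_rot": TCP orientation; "force": force on the tool from outside, world axes, zero at the start; "torque": the same for the moment, N m; "width": finger opening in mm; "gripper_force": force on a finger pad.
Only numpy, scipy, OpenCV 4.12 (cv2) and the standard library are available. Lean on these libraries where they do the work, as an engineer would, in place of code of your own. Each camera call takes 0.05 s, during which the arm holds its last target. There are 200 camera calls.

## Working session

There is one attempt and no reset: what is moved stays moved. The work goes in short steps, Python scripts to look and compute and a tool call to move; the robot and the scene stay as the last step left them, time stands still between calls to the robot, and variables do not carry over. Pictures are saved under pics/ and viewed, at most 10 in all, crops included, and the job is handed in when it is done.

Besides the shell and the picture viewer there is one more tool, called after "Call:" in YAML: its name, and indented under it one key for each argument. step_arm: Moves the arm, as the interface text tells. Its arguments: {"type":"object","properties":{"commands":{"type":"array"}},"required":["commands"]}

```bash
mkdir -p pics; cat > h.py <<'E'
import numpy as np,cv2,pickle
from cell import ctrl
def grab(n):
    d=ctrl.get_image(n); pickle.dump(d,open(f'{n}.pkl','wb')); return d
def load(n): return pickle.load(open(f'{n}.pkl','rb'))
def K(d):
    f=210/np.tan(np.radians(d['vfov'])/2); return np.array([[f,0,d['cx']],[0,f,d['cy']],[0,0,1.]])
def cloud(d):
    h,w=d['range_z'].shape
    v,u=np.mgrid[0:h,0:w]
    p=cv2.undistortPoints(np.stack([u,v],-1).reshape(-1,1,2).astype(np.float64),K(d),np.array(d['D'],float)).reshape(h,w,2)
    z=d['range_z'][...,None]; c=np.concatenate([p*z,z],-1)
    T=np.linalg.inv(d['world_to_cam']); return c@T[:3,:3].T+T[:3,3]
E
python3 - <<'E'
from h import *
for n in('top','scene'):
    d=grab(n); cv2.imwrite(f'pics/{n}0.png',d['image'][...,::-1])
s=ctrl.read_state(); print(s)
E
```

```text
{'clock': 0.1, 'qpos': array([ 1.06023584,  0.62926392,  0.03844373,  1.51824159, -0.02700663,
        0.99627412, -0.01998073]), 'qd': array([ 0.00086015, -0.00208942,  0.00097815, -0.00101181,  0.00079785,
       -0.0014752 ,  0.00043391]), 'tau': array([ 3.11626936e-03, -5.64529467e+01,  1.23045053e+00, -1.93972349e+01,
        1.12623084e-02,  5.42037291e-03,  9.63274346e-06]), 'eef_pos': array([ 279.45634463, -586.26387931,  230.48278708]), 'tool_rot': array([-3.13992351e+00,  1.03278912e-05,  4.44777584e-01]), 'force': array([ 0.50438222, -0.23920937, -0.15459834]), 'torque': array([0.03140084, 0.03455885, 0.00952007]), 'gripper_force': 0.0, 'width': 85.3977244580476}
```

View pics/top0.png

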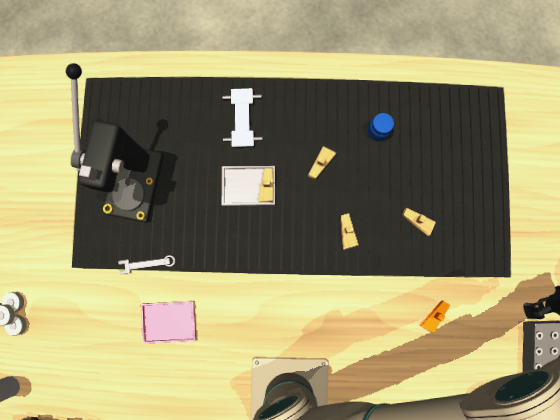

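View pics/scene0.png

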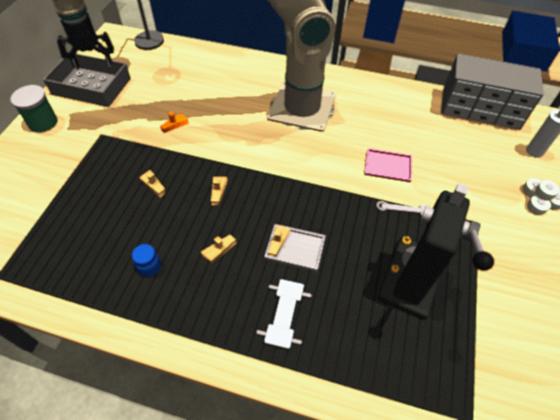

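Top picture: the wood-coloured loose wedges are at (321,163), (348,231) and (419,221), and wedge0 is in the real tray at (267,184). Look-alikes to leave alone are the orange wedge at (435,316) and the pink tray at (169,321). A close crop and first measurements come next.

```bash
cat >> h.py <<'E'
from scipy.optimize import minimize
# wedge outline in own frame (mm)
OUT=np.array([[-45,-15.5],[45,-15.5],[45,6.5],[-45,24.5]])
TAB=np.array([[-7,-9],[7,-9],[7,9],[-7,9]])
def wmask(d):
    hsv=cv2.cvtColor(d['image'],cv2.COLOR_RGB2HSV)
    return hsv,cv2.inRange(hsv,(12,70,90),(30,255,255))
def inside(poly,p):  # signed distance, + inside (convex ccw)
    r=[]
    for a,b in zip(poly,np.roll(poly,-1,0)):
        e=(b-a)/np.linalg.norm(b-a); r.append(e[0]*(p[:,1]-a[1])-e[1]*(p[:,0]-a[0]))
    return np.min(r,0)
def fit(top,tab,cell):
    """top: Nx2 top-surface points (any height>15mm), cell: px mm; fit x,y,yaw maximizing containment"""
    best=None
    c=top.mean(0)
    def cost(q):
        R=np.array([[np.cos(q[2]),-np.sin(q[2])],[np.sin(q[2]),np.cos(q[2])]])
        s=inside(OUT,(top-q[:2])@R)
        k=np.mean(np.clip(-s,0,15)**2)*3+0
        if len(tab):
            t=inside(TAB,(tab-q[:2])@R); k+=np.mean(np.clip(-t,0,15)**2)
        return k
    for a in np.arange(0,2*np.pi,np.pi/8):
        x0=[*(tab.mean(0) if len(tab) else c),a]
        r=minimize(cost,x0,method='Nelder-Mead',options=dict(initial_simplex=np.array(x0)+np.array([[0,0,0],[6,0,0],[0,6,0],[0,0,.3]]),maxiter=400))
        if best is None or r.fun<best.fun: best=r
    return best
E
python3 - <<'E'
from h import *
d=load('top'); P=cloud(d)
for n,(u,v) in dict(A=(321,163),B=(348,231),C=(419,221),W0=(267,184)).items():
    hsv,m=wmask(d)
    s=np.s_[v-25:v+26,u-25:u+26]
    p=P[s].reshape(-1,3); mm=m[s].ravel()>0
    top=p[mm&(p[:,2]>17)&(p[:,2]<36)]; tab=p[(p[:,2]>52)&(p[:,2]<75)]
    f=fit(top[:,:2],tab[:,:2],3)
    print(n,len(top),len(tab),top[:,2].mean().round(1),tab.mean(0).round(1),f.x.round(3),round(f.fun,2))
for u,v in[(225,170),(273,170),(273,202),(225,202),(240,186),(242,120),(150,265),(382,125),(300,250),(73,71)]: print(u,v,P[v,u].round(1))
i=d['image'][140:260,210:450,::-1]; cv2.imwrite('pics/crop1.png',cv2.resize(i,None,fx=3.3,fy=3.3,interpolation=cv2.INTER_CUBIC))
E
```

```text
A 295 40 23.6 [633.1 -71.5  57.8] [633.529 -71.857   2.695] 0.03
B 339 39 23.6 [ 450.8 -148.1   58.9] [ 450.933 -148.388    6.584] 0.02
C 338 32 23.5 [ 483.9 -344.7   59.2] [ 484.38  -344.787    1.14 ] 0.08
W0 331 40 26.8 [571.7  73.1  62.2] [571.726  73.161   6.302] 0.01
225 170 [612.7 190.6   3.5]
273 170 [614.2  56.7   9. ]
273 202 [525.5  54.7   2.7]
225 202 [523.4 188.   -2.3]
240 186 [567.8 147.    6.2]
242 120 [755.  147.2  13. ]
150 265 [343.  389.7   5. ]
382 125 [ 730.4 -234.    78.4]
300 250 [394.8 -22.3   1.6]
73 71 [729.5 466.2 433.8]
```

View pics/crop1.png

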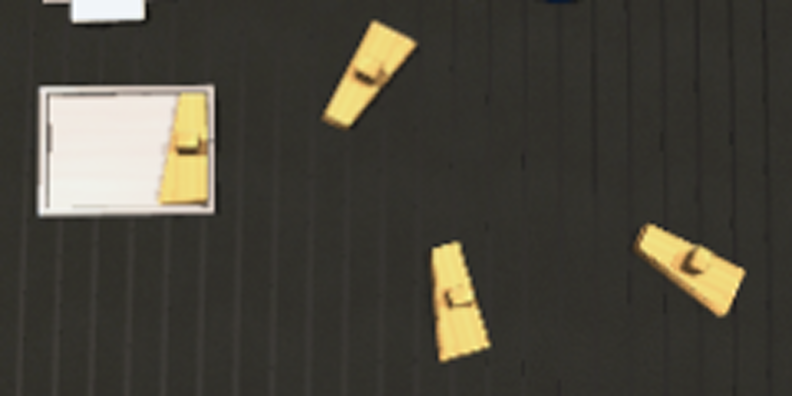

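The crop confirms three plain wood wedges. A's thin end points lower-left, B's points up, and C's points upper-left. The tray has wedge0 at its right (-y) end, thin end up (+x). Plan: A to slot 1 (thin end -x), B to slot 2 (+x), C to slot 3 (-x).

First I'll move to a viewpoint over the tray and wedge A.

```bash
cat >> h.py <<'E'
from scipy.spatial.transform import Rotation as Ro
def go(x,y,z,yaw):
    s=ctrl.read_state(); R=Ro.from_euler('xyz',s['tool_rot']); T=Ro.from_euler('xyz',[np.pi,0,yaw])
    d=R.inv().apply(np.array([x,y,z])-s['eef_pos'])/10; r=(R.inv()*T).as_rotvec()
    print('shift',d.round(2),'rot',r.round(3),'at',s['eef_pos'].round(1),s['tool_rot'].round(3),'t',round(s['clock'],2),'w',round(s['width'],1),'gf',round(s['gripper_force'],1),'F',s['force'].round(1))
E
python3 -c "
from h import *
go(580,40,300,1.571)"
```

```text
shift [ 54.08 -43.61  -6.88] rot [-1.000e-03 -1.000e-03 -1.126e+00] at [ 279.5 -586.3  230.5] [-3.14   0.     0.445] t 0.1 w 85.4 gf 0.0 F [ 0.5 -0.2 -0.2]
```

Call:
step_arm:
  commands: [54.1,-43.6,-6.9,0,0,-1.126,0.6,54.1,-43.6,-6.9,0,0,-1.126,0.6,54.1,-43.6,-6.9,0,0,-1.126,0.6,54.1,-43.6,-6.9,0,0,-1.126,0.6,54.1,-43.6,-6.9,0,0,-1.126,0.6,54.1,-43.6,-6.9,0,0,-1.126,0.6,54.1,-43.6,-6.9,0,0,-1.126,0.6,54.1,-43.6,-6.9,0,0,-1.126,0.6,54.1,-43.6,-6.9,0,0,-1.126,0.6,54.1,-43.6,-6.9,0,0,-1.126,0.6]

```text
clock: 1.1
eef_pos: [495.4, -136.5, 280.8]
tool_rot: [-3.141, 0.0, 1.57]
force: [1.6, -1.0, 0.4]
width: 51.0
gripper_force: 0.0
```

```bash
python3 -c "
from h import *
go(580,40,300,1.571)"
```

```text
shift [17.66  8.46 -1.92] rot [-0.     0.    -0.001] at [ 495.4 -136.5  280.8] [-3.141  0.     1.57 ] t 1.1 w 51.0 gf 0.0 F [ 1.6 -1.   0.4]
```

Call:
step_arm:
  commands: [17.7,8.5,-1.9,0,0,0,0.6,17.7,8.5,-1.9,0,0,0,0.6,17.7,8.5,-1.9,0,0,0,0.6,17.7,8.5,-1.9,0,0,0,0.6,17.7,8.5,-1.9,0,0,0,0.6,17.7,8.5,-1.9,0,0,0,0.6,17.7,8.5,-1.9,0,0,0,0.6]

```text
clock: 1.8
eef_pos: [579.4, 37.0, 299.1]
tool_rot: [-3.14, 0.001, 1.569]
force: [0.9, 0.2, -1.0]
width: 51.3
gripper_force: 0.0
```

```bash
python3 - <<'E'
from h import *
d=grab('wrist'); cv2.imwrite('pics/w1.png',d['image'][...,::-1])
go(580,40,300,1.571)
T=np.linalg.inv(d['world_to_cam']);print(T.round(2),d['vfov'])
E
```

```text
shift [ 0.33  0.05 -0.07] rot [-0.001  0.001 -0.003] at [579.5  36.7 299.3] [-3.140e+00  1.000e-03  1.568e+00] t 1.85 w 51.4 gf 0.0 F [ 0.  -0.6 -0.6]
[[ 1.0000e+00 -0.0000e+00 -0.0000e+00  5.7981e+02]
 [-0.0000e+00 -9.5000e-01 -3.1000e-01  1.1696e+02]
 [-0.0000e+00  3.1000e-01 -9.5000e-01  4.4042e+02]
 [ 0.0000e+00  0.0000e+00  0.0000e+00  1.0000e+00]] 68.98540386106184
```

View pics/w1.png

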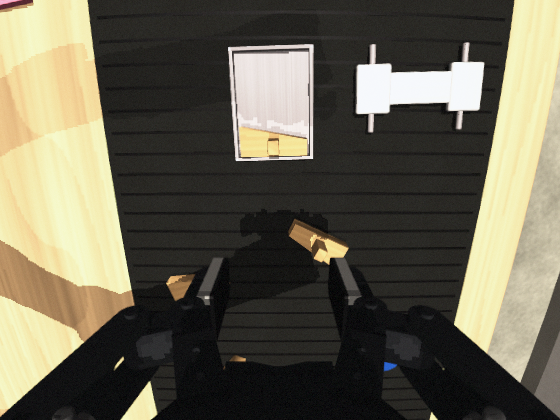

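Wrist picture: the tray rim's corners are about (229,47), (313,45), (313,158) and (236,160). Wedge0 is at (273,147), loose wedge A at (318,240), and part of B at (180,285). I'll fit the tray, wedge0 and A from this.

```bash
cat >> h.py <<'E'
def ray(d,uv,z):
    p=cv2.undistortPoints(np.array(uv,float).reshape(-1,1,2),K(d),np.array(d['D'],float)).reshape(-1,2)
    T=np.linalg.inv(d['world_to_cam']); r=np.c_[p,np.ones(len(p))]@T[:3,:3].T
    return T[:3,3]+r*((z-T[2,3])/r[:,2])[:,None]
def wfit(d,u,v,h=45,zlo=17,zhi=33,dz=0):
    P=cloud(d); hsv,m=wmask(d); s=np.s_[max(v-h,0):v+h,max(u-h,0):u+h]
    p=P[s].reshape(-1,3); mm=m[s].ravel()>0
    top=p[mm&(p[:,2]>zlo+dz)&(p[:,2]<zhi+dz)]; tab=p[(p[:,2]>54+dz)&(p[:,2]<72+dz)]
    f=fit(top[:,:2],tab[:,:2],1); print(len(top),len(tab),'ztop',top[:,2].mean().round(1),'pose',f.x.round(3),'deg',np.degrees(f.x[2]).round(1),'cost',round(f.fun,3))
    return f.x
E
python3 - <<'E'
from h import *
d=load('wrist'); P=cloud(d)
hsv=cv2.cvtColor(d['image'],cv2.COLOR_RGB2HSV)
m=((hsv[...,2]>95)).astype(np.uint8); m[:,:200]=0; m[:,335:]=0; m[180:]=0
c=max(cv2.findContours(m,cv2.RETR_EXTERNAL,cv2.CHAIN_APPROX_NONE)[0],key=cv2.contourArea)
w=ray(d,c.reshape(-1,2),18)[:,:2].astype(np.float32)
print(cv2.minAreaRect(w), w.min(0),w.max(0))
w=ray(d,[[229,47],[313,45],[313,158],[236,160]],18);print(w.round(1)); print('z floor',P[80:110,260:290,2].mean(),'mat',P[180:200,260:290,2].mean())
wfit(d,273,147,h=35,dz=3); wfit(d,318,240,h=40)
E
```

```text
((570.8199462890625, 125.82493591308594), (108.212158203125, 145.23985290527344), 1.6568578481674194) [515.5019    52.879524] [625.50616 199.48163]
[[517.1 196.3  18. ]
 [622.9 198.3  18. ]
 [626.9  55.6  18. ]
 [520.5  53.   18. ]]
z floor 7.241089490677459 mat 2.5809338071719896
1404 172 ztop 26.7 pose [5.72305e+02 7.50640e+01 2.80000e-02] deg 1.6 cost 0.0
858 139 ztop 23.8 pose [636.592 -71.791   2.683] deg 153.7 cost 0.002
```

```bash
python3 -c "
from h import *
go(636,-72,90,1.114)"
```

```text
shift [-10.83   5.71  20.93] rot [-0.001  0.002  0.454] at [579.5  36.7 299.3] [-3.140e+00  1.000e-03  1.568e+00] t 1.85 w 51.4 gf 0.0 F [ 0.  -0.6 -0.6]
```

Call:
step_arm:
  commands: [-10.8,5.7,10,0,0,0.454,0.6,-10.8,5.7,10,0,0,0.454,0.6,-10.8,5.7,10,0,0,0.454,0.6,-10.8,5.7,10,0,0,0.454,0.6,-10.8,5.7,16,0,0,0.454,0.6,-10.8,5.7,20.9,0,0,0.454,0.6,-10.8,5.7,20.9,0,0,0.454,0.6,-10.8,5.7,20.9,0,0,0.454,0.6,-10.8,5.7,20.9,0,0,0.454,0.6]

```text
clock: 2.75
eef_pos: [638.8, -69.5, 93.2]
tool_rot: [3.138, -0.002, 1.117]
force: [1.1, 0.1, 0.2]
width: 51.2
gripper_force: 0.0
```

```bash
python3 -c "
from h import *
go(636,-72,30,1.114)"
```

```text
shift [-0.36 -0.16  6.32] rot [ 0.004 -0.002  0.003] at [638.8 -69.5  93.2] [ 3.138e+00 -2.000e-03  1.117e+00] t 2.75 w 51.2 gf 0.0 F [1.1 0.1 0.2]
```

Call:
step_arm:
  commands: [-0.1,0,3,0,0,0,0.6,-0.1,0,6.0,0,0,0,0.6,-0.1,0,6.0,0,0,0,0.6,-0.1,0,6.0,0,0,0,0.6,-0.1,0,6.0,0,0,0,0.6]

```text
clock: 3.25
eef_pos: [638.8, -70.2, 33.6]
tool_rot: [3.137, -0.002, 1.117]
force: [-1.0, 0.3, 0.5]
width: 51.3
gripper_force: 0.0
```

```bash
python3 -c "
from h import *
d=grab('wrist');wfit(d,300,300,h=100)
go(636,-72,30,1.114)
cv2.imwrite('pics/w2.png',d['image'][...,::-1])"
```

```text
5827 2963 ztop 23.5 pose [629.334 -66.535   2.886] deg 165.4 cost 110.352
shift [-0.28 -0.16  0.34] rot [ 0.004 -0.002  0.003] at [638.7 -70.2  33.4] [ 3.137e+00 -2.000e-03  1.117e+00] t 3.3 w 51.5 gf 0.0 F [ 0.5 -0.6 -0.4]
```

View pics/w2.png

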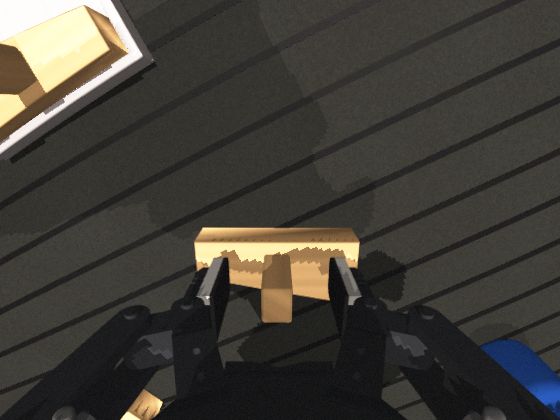

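The tab at (277,285) stands between the fingers at (212,280) and (345,280), square to them. A small correction, then close.

Call:
step_arm:
  commands: [-0.25,0,0.3,0,0,0,0.6,-0.25,0,0.3,0,0,0,0.6,-0.25,0,0.3,0,0,0,0,-0.25,0,0.3,0,0,0,0,-0.25,0,0.3,0,0,0,0,-0.25,0,0.3,0,0,0,0,-0.25,0,0.3,0,0,0,0,-0.25,0,0.3,0,0,0,0]

```text
clock: 4.1
eef_pos: [635.8, -72.3, 27.9]
tool_rot: [3.141, -0.0, 1.117]
force: [0.0, 0.6, 1.4]
width: 13.0
gripper_force: 58.6
```

```bash
python3 -c "
from h import *
go(600,60,130,1.6)"
```

```text
shift [ 10.32  -9.02 -10.21] rot [ 0.001 -0.    -0.483] at [635.8 -72.3  27.9] [ 3.141 -0.     1.117] t 4.1 w 13.0 gf 58.6 F [0.  0.6 1.4]
```

Call:
step_arm:
  commands: [0,0,-5,0,0,0,0,0,0,-10,0,0,0,0,5,-5,-11,0,0,-0.25,0,10.3,-9,-11,0,0,-0.483,0,10.3,-9,-11,0,0,-0.483,0,10.3,-9,-11,0,0,-0.483,0,10.3,-9,-11,0,0,-0.483,0,10.3,-9,-11,0,0,-0.483,0]

```text
clock: 4.9
eef_pos: [599.9, 57.8, 137.3]
tool_rot: [-3.141, 0.001, 1.597]
force: [-0.6, 0.4, -0.8]
width: 13.2
gripper_force: 58.5
```

```bash
python3 -c "
from h import *
go(571.3,107.8,115,1.6)"
```

```text
shift [ 5.08 -2.73  2.23] rot [-0.001  0.001 -0.003] at [599.9  57.8 137.3] [-3.141e+00  1.000e-03  1.597e+00] t 4.9 w 13.2 gf 58.5 F [-0.6  0.4 -0.8]
```

Call:
step_arm:
  commands: [5.1,-2.7,2.2,0,0,0,0,5.1,-2.7,2.2,0,0,0,0,5.1,-2.7,2.2,0,0,0,0,5.1,-2.7,2.2,0,0,0,0,5.1,-2.7,2.2,0,0,0,0]

```text
clock: 5.4
eef_pos: [572.5, 107.7, 116.0]
tool_rot: [3.14, 0.001, 1.597]
force: [0.5, 1.1, -0.7]
width: 12.9
gripper_force: 58.6
```

```bash
python3 - <<'E'
from h import *
d=grab('wrist'); cv2.imwrite('pics/w3.png',d['image'][...,::-1])
go(571.3,107.8,55,1.6)
P=cloud(d)
for u in range(150,430,40): print(u,P[150:300:25,u].round(0).tolist())
E
```

```text
shift [-0.   -0.12  6.1 ] rot [ 0.001  0.001 -0.003] at [572.5 107.9 116. ] [3.141e+00 1.000e-03 1.597e+00] t 5.45 w 13.0 gf 58.6 F [-1.  -0.8 -0.5]
150 [[464.0, 155.0, 2.0], [462.0, 134.0, 1.0], [460.0, 112.0, 3.0], [457.0, 88.0, 2.0], [455.0, 63.0, 2.0], [451.0, 36.0, 1.0]]
190 [[498.0, 155.0, 0.0], [497.0, 134.0, 2.0], [496.0, 113.0, 3.0], [494.0, 89.0, 3.0], [492.0, 64.0, 2.0], [490.0, 37.0, 1.0]]
230 [[532.0, 157.0, 5.0], [531.0, 136.0, 5.0], [531.0, 114.0, 5.0], [533.0, 96.0, 19.0], [547.0, 117.0, 111.0], [547.0, 103.0, 111.0]]
270 [[565.0, 157.0, 5.0], [565.0, 136.0, 4.0], [565.0, 115.0, 5.0], [566.0, 92.0, 5.0], [568.0, 118.0, 112.0], [569.0, 117.0, 135.0]]
310 [[597.0, 158.0, 5.0], [599.0, 137.0, 4.0], [600.0, 116.0, 4.0], [601.0, 93.0, 4.0], [589.0, 119.0, 113.0], [587.0, 116.0, 132.0]]
350 [[631.0, 159.0, 2.0], [633.0, 138.0, 2.0], [635.0, 116.0, 2.0], [638.0, 92.0, 1.0], [610.0, 120.0, 112.0], [612.0, 104.0, 112.0]]
390 [[665.0, 160.0, 1.0], [668.0, 139.0, 1.0], [670.0, 117.0, 3.0], [674.0, 93.0, 1.0], [677.0, 69.0, 2.0], [681.0, 42.0, 2.0]]
```

View pics/w3.png

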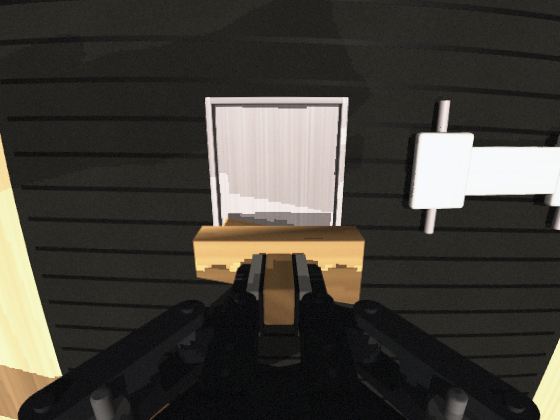

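The picture shows wedge A held square above the tray. Its straight side's top edge runs (195,240)-(363,240), and the tray's far rim runs (207,99)-(347,98). I'll compare the two in the same camera frame.

```bash
python3 - <<'E'
from h import *
d=load('wrist')
print(ray(d,[[196,241],[362,241]],113).round(1)); print(ray(d,[[207,99],[347,98],[208,150],[345,150],[210,200],[342,200]],18).round(1))
g=d['image'].mean(-1); print(g[225:262:2,280].round().tolist()); print(g[245,185:205].round().tolist(),g[245,355:372].round().tolist(),g[150,200:216].round().tolist(),g[150,338:352].round().tolist(),g[92:104,280].round().tolist())
E
```

```text
[[529.7 123.  113. ]
 [615.3 125.2 113. ]]
[[517.3 195.6  18. ]
 [621.4 199.   18. ]
 [516.7 157.8  18. ]
 [623.2 160.6  18. ]
 [516.6 117.4  18. ]
 [624.4 120.1  18. ]]
[92.0, 101.0, 80.0, 64.0, 63.0, 66.0, 68.0, 73.0, 134.0, 182.0, 184.0, 187.0, 186.0, 182.0, 137.0, 78.0, 76.0, 79.0, 59.0]
[38.0, 42.0, 39.0, 41.0, 40.0, 37.0, 35.0, 42.0, 118.0, 181.0, 187.0, 188.0, 189.0, 188.0, 189.0, 192.0, 189.0, 190.0, 191.0, 188.0] [184.0, 182.0, 181.0, 178.0, 180.0, 182.0, 180.0, 182.0, 160.0, 102.0, 38.0, 36.0, 43.0, 41.0, 42.0, 41.0, 38.0] [38.0, 40.0, 41.0, 39.0, 37.0, 36.0, 35.0, 53.0, 152.0, 207.0, 215.0, 219.0, 221.0, 187.0, 107.0, 53.0] [49.0, 103.0, 202.0, 221.0, 219.0, 218.0, 217.0, 178.0, 29.0, 39.0, 34.0, 36.0, 37.0, 36.0] [34.0, 32.0, 35.0, 34.0, 60.0, 194.0, 219.0, 210.0, 209.0, 205.0, 190.0, 127.0]
```

Call:
step_arm:
  commands: [-0.1,-0.1,2,0,0,0,0,-0.1,-0.1,4,0,0,0,0,-0.1,-0.1,6,0,0,0,0,-0.1,-0.1,6.8,0,0,0,0,-0.1,-0.1,6.8,0,0,0,0,-0.1,-0.1,6.8,0,0,0,0]

```text
clock: 6.05
eef_pos: [571.2, 108.6, 48.4]
tool_rot: [3.14, -0.0, 1.599]
force: [-0.2, 0.0, -0.0]
width: 13.3
gripper_force: 58.6
```

```bash
python3 -c "
from h import *
go(571.8,107.2,31.5,1.6)"
```

```text
shift [-0.14  0.06  1.69] rot [ 0.001 -0.    -0.001] at [571.2 108.6  48.4] [ 3.14  -0.     1.599] t 6.05 w 13.3 gf 58.6 F [-0.2  0.  -0. ]
```

Call:
step_arm:
  commands: [-0.1,0,0.6,0,0,0,0,-0.1,0,1.2,0,0,0,0,-0.1,0,1.6,0,0,0,0,-0.1,0,1.6,0,0,0,0,-0.1,0,1.6,0,0,0,0]

```text
clock: 6.55
eef_pos: [570.4, 107.9, 31.6]
tool_rot: [-3.141, 0.0, 1.6]
force: [0.1, -0.4, -0.9]
width: 13.3
gripper_force: 58.6
```

```bash
python3 -c "
from h import *
go(571.8,107.2,31,1.6)"
```

```text
shift [-0.07  0.14  0.06] rot [-0.  0. -0.] at [570.4 107.9  31.6] [-3.141  0.     1.6  ] t 6.55 w 13.3 gf 58.6 F [ 0.1 -0.4 -0.9]
```

Call:
step_arm:
  commands: [0,0,0.05,0,0,0,0.45,0,0,0.05,0,0,0,0.45,0,0,0.05,0,0,0,0.45,0,0,0,0,0,0,0.45,0,0,-5,0,0,0,0.45,0,0,-10,0,0,0,0.6,0,0,-13,0,0,0,0.6,0,0,-13,0,0,0,0.6]

```text
clock: 7.35
eef_pos: [573.6, 108.8, 166.6]
tool_rot: [3.132, -0.002, 1.6]
force: [0.5, 0.5, -0.5]
width: 51.1
gripper_force: 0.0
```

```bash
python3 - <<'E'
from h import *
d=grab('top')
for u,v in[(348,231),(419,221),(267,184),(256,184)]: wfit(d,u,v,h=24 if u>300 else 13,dz=1.5 if u<300 else 0)
go(451,-148,120,1.571+.301)
E
```

```text
236 37 ztop 23.7 pose [ 4.50935e+02 -1.48601e+02  2.96000e-01] deg 17.0 cost 0.034
336 33 ztop 23.6 pose [ 484.147 -344.714    1.144] deg 65.6 cost 0.12
0 0 ztop nan pose [nan nan  0.] deg 0.0 cost nan
0 0 ztop nan pose [nan nan  0.] deg 0.0 cost nan
shift [-25.26 -12.85   4.33] rot [ 0.005 -0.    -0.273] at [572.  108.2 164.1] [ 3.137e+00 -1.000e-03  1.599e+00] t 7.4 w 51.5 gf 0.0 F [ 0.4  0.3 -1. ]h.py:29: RuntimeWarning: Mean of empty slice.
  c=top.mean(0)
  ret = um.true_divide(
  return _methods._mean(a, axis=axis, dtype=dtype,
  ret = ret.dtype.type(ret / rcount)
h.py:55: RuntimeWarning: Mean of empty slice.
  f=fit(top[:,:2],tab[:,:2],1); print(len(top),len(tab),'ztop',top[:,2].mean().round(1),'pose',f.x.round(3),'deg',np.degrees(f.x[2]).round(1),'cost',round(f.fun,3))
```

Call:
step_arm:
  commands: [-25.2,-12.7,4.0,0,0,-0.273,0.6,-25.2,-12.7,4.0,0,0,-0.273,0.6,-25.2,-12.7,4.0,0,0,-0.273,0.6,-25.2,-12.7,4.0,0,0,-0.273,0.6,-25.2,-12.7,4.0,0,0,-0.273,0.6,-25.2,-12.7,4.0,0,0,-0.273,0.6,-25.2,-12.7,4.0,0,0,-0.273,0.6,-25.2,-12.7,4.0,0,0,-0.273,0.6,-25.2,-12.7,4.0,0,0,-0.273,0.6]

```text
clock: 8.3
eef_pos: [451.3, -146.3, 121.3]
tool_rot: [3.141, -0.001, 1.875]
force: [0.4, 1.2, -0.4]
width: 51.5
gripper_force: 0.0
```

```bash
python3 -c "
from h import *
go(452,-147.5,28,1.869)"
```

```text
shift [-0.15  0.03  9.33] rot [ 0.    -0.001  0.006] at [ 451.3 -146.3  121.3] [ 3.141e+00 -1.000e-03  1.875e+00] t 8.3 w 51.5 gf 0.0 F [ 0.4  1.2 -0.4]
```

Call:
step_arm:
  commands: [-0.1,0,4,0,0,0.006,0.6,-0.1,0,7,0,0,0.006,0.6,-0.1,0,9.2,0,0,0.006,0.6,-0.1,0,9.2,0,0,0.006,0.6,-0.1,0,9.2,0,0,0.006,0.6,-0.1,0,9.2,0,0,0.006,0.6]

```text
clock: 8.9
eef_pos: [452.3, -148.1, 30.8]
tool_rot: [3.14, 0.001, 1.868]
force: [0.2, -0.2, 0.3]
width: 51.5
gripper_force: 0.0
```

```bash
python3 -c "
from h import *
d=grab('wrist'); P=cloud(d)
go(452,-147.5,28,1.869)
m=(P[...,2]>57)&(P[...,2]<66); m[:,:235]=0; m[:,325:]=0; m[340:]=0
p=P[m]; print(len(p),p.min(0).round(1),p.max(0).round(1),p.mean(0).round(1))
"
```

```text
shift [0.1  0.01 0.29] rot [ 0.002  0.001 -0.002] at [ 452.2 -148.4   30.9] [3.139e+00 1.000e-03 1.867e+00] t 8.95 w 51.3 gf 0.0 F [-0.4 -1.3  0.3]
1173 [ 442.3 -158.8   57. ] [ 459.9 -138.    61.6] [ 450.9 -147.3   59.5]
```

Call:
step_arm:
  commands: [0.05,-0.1,0.25,0,0,0,0.6,0.05,-0.1,0.25,0,0,0,0,0.05,-0.1,0.25,0,0,0,0,0.05,-0.1,0.25,0,0,0,0,0.05,-0.1,0.25,0,0,0,0,0.05,-0.1,0.25,0,0,0,0,0.05,-0.1,0.25,0,0,0,0]

```text
clock: 9.65
eef_pos: [450.2, -148.7, 27.6]
tool_rot: [3.141, 0.001, 1.867]
force: [-0.9, -0.7, 5.3]
width: 13.0
gripper_force: 59.0
```

```bash
python3 -c "
from h import *
go(570.5,141.3,130,1.6)"
```

```text
shift [ 24.23  19.97 -10.24] rot [0.001 0.    0.267] at [ 450.2 -148.7   27.6] [3.141e+00 1.000e-03 1.867e+00] t 9.65 w 13.0 gf 59.0 F [-0.9 -0.7  5.3]
```

Call:
step_arm:
  commands: [0,0,-5,0,0,0,0,0,0,-10,0,0,0,0,24.2,20,-10.2,0,0,0.267,0,24.2,20,-10.2,0,0,0.267,0,24.2,20,-10.2,0,0,0.267,0,24.2,20,-10.2,0,0,0.267,0,24.2,20,-10.2,0,0,0.267,0,24.2,20,-10.2,0,0,0.267,0,24.2,20,-10.2,0,0,0.267,0,24.2,20,-10.2,0,0,0.267,0]

```text
clock: 10.65
eef_pos: [570.8, 145.0, 128.9]
tool_rot: [3.141, -0.002, 1.605]
force: [-0.0, -0.5, -0.4]
width: 13.2
gripper_force: 58.7
```

```bash
python3 -c "
from h import *
go(570.5,141.3,110,1.6)"
```

```text
shift [-0.37 -0.04  1.89] rot [ 0.    -0.002  0.005] at [570.8 145.  128.9] [ 3.141e+00 -2.000e-03  1.605e+00] t 10.65 w 13.2 gf 58.7 F [-0.  -0.5 -0.4]
```

Call:
step_arm:
  commands: [-0.2,0,1.9,0,0,0,0,-0.2,0,1.9,0,0,0,0,-0.2,0,1.9,0,0,0,0,-0.2,0,1.9,0,0,0,0]

```text
clock: 11.05
eef_pos: [570.9, 138.3, 110.8]
tool_rot: [3.141, 0.0, 1.598]
force: [-0.2, 0.1, -0.1]
width: 13.0
gripper_force: 58.7
```

```bash
python3 - <<'E'
from h import *
d=grab('wrist'); cv2.imwrite('pics/w4.png',d['image'][...,::-1])
go(570.5,141.3,45,1.6)
E
```

```text
shift [ 0.27 -0.06  6.59] rot [ 0.001 -0.    -0.001] at [571.1 138.6 110.9] [ 3.141 -0.     1.599] t 11.1 w 13.1 gf 58.7 F [ 0.5 -0.1 -1.3]
```

View pics/w4.png

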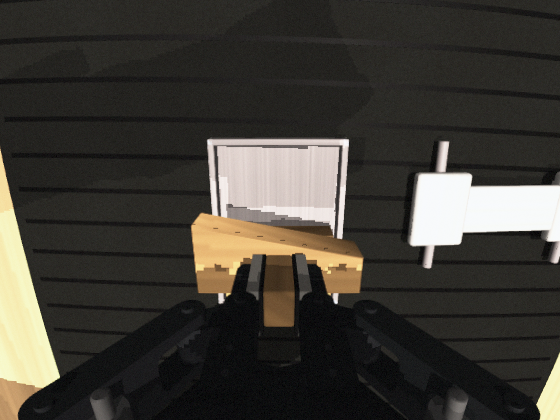

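The picture shows wedge B held, thin end right (+x). Its slanted side's top edge runs about (194,224)-(361,258), and the tray's far rim is at (209,140)-(347,139).

```bash
python3 - <<'E'
from h import *
d=load('wrist')
print(ray(d,[[194,225],[361,258],[277.5,241.5]],108).round(1)); print(ray(d,[[209,139],[347,138],[278,138.5]],18).round(1))
g=d['image'].mean(-1); print(g[200:265:2,215].round().tolist()); print(g[225:270:2,340].round().tolist(),g[132:146,278].round().tolist())
E
```

```text
[[527.6 162.4 108. ]
 [614.2 146.2 108. ]
 [570.1 154.5 108. ]]
[[517.1 197.2  18. ]
 [621.  200.9  18. ]
 [569.1 198.9  18. ]]
[241.0, 240.0, 239.0, 238.0, 238.0, 238.0, 237.0, 233.0, 172.0, 170.0, 177.0, 180.0, 178.0, 175.0, 102.0, 165.0, 177.0, 181.0, 184.0, 186.0, 187.0, 189.0, 189.0, 192.0, 185.0, 179.0, 178.0, 181.0, 182.0, 187.0, 189.0, 187.0, 88.0]
[234.0, 233.0, 234.0, 234.0, 232.0, 233.0, 233.0, 69.0, 72.0, 76.0, 79.0, 86.0, 91.0, 92.0, 99.0, 178.0, 191.0, 192.0, 191.0, 166.0, 88.0, 85.0, 89.0] [36.0, 34.0, 34.0, 32.0, 35.0, 53.0, 78.0, 178.0, 211.0, 208.0, 205.0, 202.0, 192.0, 99.0]
```

Call:
step_arm:
  commands: [0.25,0,2,0,0,0,0,0.25,0,4,0,0,0,0,0.25,0,6,0,0,0,0,0.25,0,6.4,0,0,0,0,0.25,0,6.4,0,0,0,0,0.25,0,6.4,0,0,0,0]

```text
clock: 11.7
eef_pos: [571.5, 142.0, 47.3]
tool_rot: [3.14, -0.0, 1.6]
force: [0.5, 0.2, -1.2]
width: 13.3
gripper_force: 58.7
```

```bash
python3 -c "
from h import *
go(570.5,141.3,31,1.6)"
```

```text
shift [-0.07 -0.1   1.63] rot [ 0.002 -0.    -0.   ] at [571.5 142.   47.3] [ 3.14 -0.    1.6 ] t 11.7 w 13.3 gf 58.7 F [ 0.5  0.2 -1.2]
```

Call:
step_arm:
  commands: [-0.05,-0.05,0.6,0,0,0,0,-0.05,-0.05,1.2,0,0,0,0,-0.05,-0.05,1.6,0,0,0,0,-0.05,-0.05,1.6,0,0,0,0,-0.05,-0.05,1.6,0,0,0,0]

```text
clock: 12.2
eef_pos: [570.2, 141.2, 30.7]
tool_rot: [3.141, 0.0, 1.6]
force: [-1.3, -0.5, 3.9]
width: 13.4
gripper_force: 59.6
```

Call:
step_arm:
  commands: [0,0,0,0,0,0,0.45,0,0,0,0,0,0,0.45,0,0,0,0,0,0,0.45,0,0,0,0,0,0,0.45,0,0,-5,0,0,0,0.45,0,0,-10,0,0,0,0.6,0,0,-13,0,0,0,0.6,0,0,-15,0,0,0,0.6]

```text
clock: 13.0
eef_pos: [571.3, 141.7, 183.1]
tool_rot: [3.138, -0.001, 1.6]
force: [0.5, 0.5, -1.1]
width: 51.2
gripper_force: 0.0
```

```bash
python3 - <<'E'
from h import *
go(487,-343.5,150,1.144+1.571-3.1416)
go(540,-180,230,0.6)
E
```

```text
shift [-48.26  -9.84   3.22] rot [ 1.000e-03 -4.000e-03  2.026e+00] at [571.3 141.7 183.1] [ 3.138e+00 -1.000e-03  1.600e+00] t 13.0 w 51.2 gf 0.0 F [ 0.5  0.5 -1.1]
shift [-32.06  -4.04  -4.74] rot [ 0.003 -0.003  1.   ] at [571.3 141.7 183.1] [ 3.138e+00 -1.000e-03  1.600e+00] t 13.0 w 51.2 gf 0.0 F [ 0.5  0.5 -1.1]
```

Call:
step_arm:
  commands: [-48.2,-9.8,3.0,0,0,2.026,0.6,-48.2,-9.8,3.0,0,0,2.026,0.6,-48.2,-9.8,3.0,0,0,2.026,0.6,-48.2,-9.8,3.0,0,0,2.026,0.6,-48.2,-9.8,3.0,0,0,2.026,0.6,-48.2,-9.8,3.0,0,0,2.026,0.6,-48.2,-9.8,3.0,0,0,2.026,0.6,-48.2,-9.8,3.0,0,0,2.026,0.6,-48.2,-9.8,3.0,0,0,2.026,0.6,-48.2,-9.8,3.0,0,0,2.026,0.6]

```text
clock: 14.0
eef_pos: [485.1, -346.3, 150.2]
tool_rot: [3.141, 0.0, 0.092]
force: [0.5, 0.1, 1.0]
width: 51.5
gripper_force: 0.0
```

```bash
python3 - <<'E'
from h import *
go(487,-343.5,120,-.427)
E
```

```text
shift [ 0.21 -0.26  3.02] rot [ 0.001 -0.     0.519] at [ 485.1 -346.3  150.2] [3.141 0.    0.092] t 14.0 w 51.5 gf 0.0 F [0.5 0.1 1. ]
```

Still 0.52 rad to turn. I'll finish the turn and go lower.

Call:
step_arm:
  commands: [0.2,-0.2,1,0,0,0.519,0.6,0.2,-0.2,3,0,0,0.519,0.6,0.2,-0.2,4,0,0,0.519,0.6,0.2,-0.2,4,0,0,0.519,0.6,0.2,-0.2,4,0,0,0.519,0.6,0.2,-0.2,8,0,0,0.519,0.6,0.2,-0.2,11.5,0,0,0.519,0.6,0.2,-0.2,11.5,0,0,0.519,0.6,0.2,-0.2,11.5,0,0,0.519,0.6]

```text
clock: 14.9
eef_pos: [488.0, -341.3, 35.5]
tool_rot: [-3.141, 0.0, -0.418]
force: [0.6, -0.8, 0.9]
width: 51.2
gripper_force: 0.0
```

```bash
python3 -c "
from h import *
d=grab('wrist'); P=cloud(d)
m=(P[...,2]>57)&(P[...,2]<66); m[:,:235]=0; m[:,325:]=0; m[340:]=0
p=P[m]; c=p.mean(0);print(len(p),c.round(1),cv2.minAreaRect(p[:,:2].astype(np.float32)))
go(c[0],c[1],28,-.427)
"
```

```text
1081 [ 485.6 -345.    59.5] ((484.6208190917969, -344.74310302734375), (13.761628150939941, 18.886308670043945), 65.85189056396484)
shift [-0.16  0.41  0.86] rot [ 0.    -0.002  0.008] at [ 488.8 -341.9   36.6] [ 3.141e+00 -2.000e-03 -4.190e-01] t 14.95 w 51.5 gf 0.0 F [ 0.1  0.4 -1.4]
```

Call:
step_arm:
  commands: [-0.2,0.4,0.8,0,0,0,0.6,-0.2,0.4,0.8,0,0,0,0.6,-0.2,0.4,0.8,0,0,0,0.6,-0.2,0.4,0.8,0,0,0,0,-0.2,0.4,0.8,0,0,0,0,-0.2,0.4,0.8,0,0,0,0,-0.2,0.4,0.8,0,0,0,0,-0.2,0.4,0.8,0,0,0,0,-0.2,0.4,0.8,0,0,0,0]

```text
clock: 15.85
eef_pos: [484.9, -344.2, 27.6]
tool_rot: [3.141, -0.001, -0.419]
force: [-0.6, -0.4, 4.8]
width: 13.4
gripper_force: 58.7
```

```bash
python3 -c "
from h import *
go(569.3,176,130,1.6)
"
```

```text
shift [-13.46 -50.95 -10.26] rot [ 1.000e-03 -0.000e+00 -2.019e+00] at [ 484.9 -344.2   27.6] [ 3.141e+00 -1.000e-03 -4.190e-01] t 15.85 w 13.4 gf 58.7 F [-0.6 -0.4  4.8]
```

Call:
step_arm:
  commands: [0,0,-5,0,0,0,0,0,0,-11,0,0,-0.1,0,-13.4,-51,-11,0,0,-2.02,0,-13.4,-51,-11,0,0,-2.02,0,-13.4,-51,-11,0,0,-2.02,0,-13.4,-51,-11,0,0,-2.02,0,-13.4,-51,-11,0,0,-2.02,0,-13.4,-51,-11,0,0,-2.02,0,-13.4,-51,-11,0,0,-2.02,0,-13.4,-51,-11,0,0,-2.02,0]

```text
clock: 16.85
eef_pos: [548.7, 52.6, 134.5]
tool_rot: [-3.141, 0.001, 0.887]
force: [0.4, -0.4, -0.4]
width: 12.7
gripper_force: 58.6
```

```bash
python3 -c "
from h import *
go(569.3,176,115,1.6)
"
```

```text
shift [10.87 -6.2   1.94] rot [-0.001  0.001 -0.713] at [548.7  52.6 134.5] [-3.141e+00  1.000e-03  8.870e-01] t 16.85 w 12.7 gf 58.6 F [ 0.4 -0.4 -0.4]
```

Call:
step_arm:
  commands: [10.8,-6.2,0,0,0,-0.713,0,10.8,-6.2,0,0,0,-0.713,0,10.8,-6.2,0,0,0,-0.713,0,10.8,-6.2,0,0,0,-0.713,0,10.8,-6.2,0,0,0,-0.713,0,10.8,-6.2,1.8,0,0,-0.713,0,10.8,-6.2,1.8,0,0,-0.713,0,10.8,-6.2,1.8,0,0,-0.713,0]

```text
clock: 17.65
eef_pos: [569.4, 173.1, 116.3]
tool_rot: [-3.14, 0.001, 1.593]
force: [0.4, 0.5, -0.7]
width: 13.2
gripper_force: 58.6
```

```bash
python3 - <<'E'
from h import *
d=grab('wrist'); cv2.imwrite('pics/w5.png',d['image'][...,::-1])
go(569.3,176,45,1.6)
E
```

```text
shift [ 0.27 -0.06  7.18] rot [-0.     0.    -0.006] at [570.  173.3 116.8] [-3.141  0.     1.594] t 17.7 w 13.2 gf 58.6 F [-1.2 -0.8 -0.8]
```

View pics/w5.png

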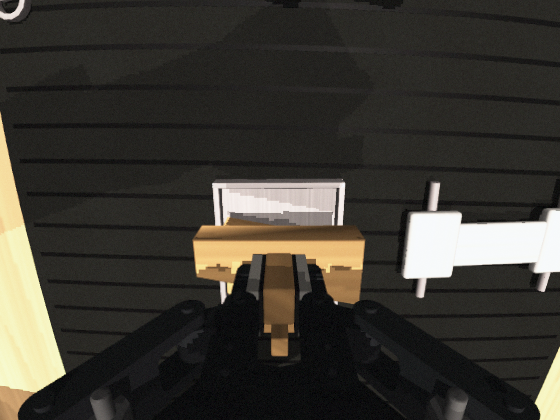

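Wedge C is held square, with its straight side's top edge at about (195,240)-(364,239) and the far rim at (214,181)-(345,180).

```bash
python3 - <<'E'
from h import *
d=load('wrist'); g=d['image'].mean(-1)
def edge(u,a,b): 
    c=g[a:b,u-2:u+3].mean(1); k=np.argmax(np.diff(c)); return a+k+.5
v1=[edge(u,228,252) for u in(205,340,350)]; v2=[edge(u,170,190) for u in(230,280,330)]; print(v1,v2)
print(ray(d,[[205,v1[0]],[350,v1[2]]],114).round(1),ray(d,[[230,v2[0]],[280,v2[1]],[330,v2[2]]],18).round(1))
E
```

```text
[np.float64(240.5), np.float64(240.5), np.float64(240.5)] [np.float64(182.5), np.float64(182.5), np.float64(182.5)]
[[531.5 189.2 114. ]
 [605.8 191.  114. ]] [[529.9 197.8  18. ]
 [570.  198.7  18. ]
 [610.1 199.7  18. ]]
```

Call:
step_arm:
  commands: [0.05,-0.05,2,0,0,0,0,0.05,-0.05,4,0,0,0,0,0.05,-0.05,6,0,0,0,0,0.05,-0.05,6.8,0,0,0,0,0.05,-0.05,6.8,0,0,0,0,0.05,-0.05,6.8,0,0,0,0]

```text
clock: 18.3
eef_pos: [570.2, 174.3, 49.7]
tool_rot: [3.14, -0.0, 1.594]
force: [0.3, 0.7, -1.1]
width: 12.9
gripper_force: 58.6
```

```bash
python3 -c "
from h import *
go(569.5,174,31,1.6)"
```

```text
shift [-0.02 -0.07  1.86] rot [ 0.001 -0.    -0.006] at [570.2 174.3  49.7] [ 3.14  -0.     1.594] t 18.3 w 12.9 gf 58.6 F [ 0.3  0.7 -1.1]
```

Call:
step_arm:
  commands: [-0.05,-0.05,0.6,0,0,-0.006,0,-0.05,-0.05,1.2,0,0,-0.006,0,-0.05,-0.05,1.6,0,0,-0.006,0,-0.05,-0.05,1.8,0,0,-0.006,0,-0.05,-0.05,1.8,0,0,-0.006,0]

```text
clock: 18.8
eef_pos: [569.0, 173.4, 30.8]
tool_rot: [-3.141, 0.0, 1.6]
force: [0.4, 0.0, -0.3]
width: 13.0
gripper_force: 58.6
```

Free on the way down, and at floor height (contact is at about 30.6). Release, lift and back off to look.

Call:
step_arm:
  commands: [0,0,0.03,0,0,0,0.45,0,0,0,0,0,0,0.45,0,0,0,0,0,0,0.45,0,0,0,0,0,0,0.45,0,0,-5,0,0,0,0.45,0,0,-10,0,0,0,0.6,-5,0,-15,0,0,0,0.6,-10,0,-20,0,0,0,0.6,-14,0,-24,0,0,0,0.6,-14,0,-24,0,0,0,0.6]

```text
clock: 19.8
eef_pos: [572.9, 31.8, 272.6]
tool_rot: [3.141, 0.0, 1.6]
force: [1.7, -0.5, -0.3]
width: 51.2
gripper_force: 0.0
```

```bash
python3 - <<'E'
from h import *
d=grab('wrist'); P=cloud(d); im=d['image']
# tab tops + wedge top heights in tray frame
c,s=np.cos(.029),np.sin(.029)
q=P[...,:2]-[570.8,125.8]; tx=q[...,0]*c+q[...,1]*s; ty=-q[...,0]*s+q[...,1]*c; z=P[...,2]
for y0 in(-51,-17.5,15.5,49.5):
    m=(z>60)&(z<72)&(abs(tx)<14)&(abs(ty-y0)<15); 
    if m.sum(): print('tab',y0,m.sum(),tx[m].mean().round(1),ty[m].mean().round(1),z[m].mean().round(1))
    hs=[]
    for a in(-35,-20,20,35):
        k=(z>15)&(z<50)&(abs(tx-a)<5)&(abs(ty-y0)<7); hs.append(np.median(z[k]).round(1) if k.sum() else None)
    print('top z along x',hs)
v,u=np.where((abs(tx)<60)&(abs(ty)<80)); v0,v1,u0,u1=v.min()-10,v.max()+10,u.min()-10,u.max()+10; v0,u0=max(v0,0),max(u0,0)
k=im[v0:v1,u0:u1,::-1]; f=min(560/k.shape[0],780/k.shape[1]); print(v0,v1,u0,u1,f)
cv2.imwrite('pics/w6.png',cv2.resize(k,None,fx=f,fy=f,interpolation=cv2.INTER_CUBIC))
go(0,0,0,0)
E
```

```text
tab -51 192 -0.3 -50.8 62.7
top z along x [np.float64(26.7), np.float64(26.8), np.float64(26.7), np.float64(26.6)]
tab -17.5 206 -0.8 -16.9 62.7
top z along x [np.float64(26.8), np.float64(26.9), np.float64(26.7), np.float64(27.1)]
tab 15.5 218 0.3 14.9 62.6
top z along x [np.float64(26.9), np.float64(26.6), np.float64(26.8), np.float64(26.7)]
tab 49.5 261 -0.3 48.8 62.6
top z along x [np.float64(26.7), np.float64(26.8), np.float64(26.9), np.float64(26.9)]
0 429 0 569 1.3333333333333333
shift [ -1.08 -57.94  27.24] rot [ 0.012 -0.003  1.591] at [576.4  24.1 277.9] [3.132 0.006 1.591] t 19.85 w 51.4 gf 0.0 F [ 2.  -4.8  3.3]
```

View pics/w6.png

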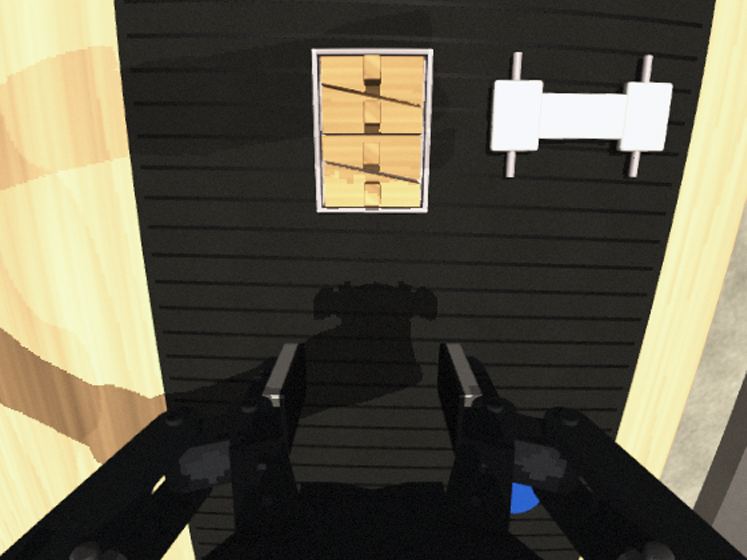

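All four wedges lie flat at equal height and fill the tray at (372,130), alternating head to tail. Their positions along tray y are -50.8, -16.9, 14.9 and 48.8 mm, all inside the limits. I'll let the arm settle, then hand in.

Call:
step_arm:
  commands: [0,0,0,0,0,0,0.6,0,0,0,0,0,0,0.6,0,0,0,0,0,0,0.6,0,0,0,0,0,0,0.6,0,0,0,0,0,0,0.6]

```text
clock: 20.35
eef_pos: [572.7, 34.5, 270.0]
tool_rot: [-3.14, -0.0, 1.602]
force: [0.1, 0.9, 1.6]
width: 51.1
gripper_force: 0.0
```

```bash
python3 -c "
from h import *
print(ctrl.finish_job())"
```

```text
the job is handed in; nothing more can be done
None
```

The three loose wedges are in the tray beside wedge0, alternating head to tail and flat, with every measured position inside the limits; I handed the job in at about 20 s, and it returned no verdict.

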